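# Slide the loaded sample crate into the reader's bay and log it

## Task

Push the heavy green crate filled with sample tubes low, near its base, so that it slides upright along the bench into the blue bay of the sample reader until it stands fully home against the back stop; do not let it tip, and do not lift or carry it. Then, only once the crate is home, press the red button on top of the reader fully down and let it go. Leave the other things on the bench where they stand.

Things in the scene. Friction and masses are not known exactly. Their poses are not given: they have to be found in the camera images.
- crate: Loose box, 0.72 to 0.95 kg: green below, grey above, white deck at 84 mm, capped tubes on the deck to 104 mm. 70 mm along x, 120 mm along y. Rubber feet of high friction (0.64 to 0.96), 6 mm high, outer edges at x = +-34 mm. Pushed along x above some 35 mm height it may tip; lower, it slides (5 to 9 N). Origin: centre of its underside, at bench height; z up. Its +x leads into the bay.
- crate_push (a point): Centre of the black band (14 to 30 mm high, 104 mm long) on the crate's rear wide face, x = -35 mm, 22 mm above the bench: where to push. At the start the crate stands upright 160 to 240 mm short of home, up to 30 mm off the bay's centre line and 0.25 rad off its direction. The tubes stand back 7 mm or more from the crate's faces.
- dock: Fixed sample reader with bay. Origin: on the bench, where the crate's origin lies when home; +x is the way in, z up. Grey back stop 40 mm high, face at x = +35 mm. No floor: the crate slides on the bench. Behind the stop the grey housing, x = +47 to +152, y = +-85 mm, 50 mm high. Place and heading vary.
- bay_mouth (a point): On the bench, middle of the bay's flared mouth, 85 mm before the dock's origin along its x. Blue side guides, 22 mm high, 10 mm thick: at the mouth their inner faces are at y = +-98 mm, closing to +-68 mm at dock x = -35 mm (8 mm play each side of the crate), then straight to the stop.
- log_button_top (a point): Centre of the top of the red push button (32 mm across, in a black collar) on the reader housing, 105 mm beyond the home place along the dock's x; its top is 72 mm above the bench and is pressed straight down.
- log_button (a joint): Travel of the red button: 0 released, 0.006 m fully down; springs back. Fully down takes about 5 N. It counts as pressed beyond 0.004 m.
- jar: Bystander: white specimen jar with orange lid, 48 mm across, 62 mm high; origin at the centre of its underside. Stands about 155 mm beside the bay's centre line, next to the reader on the dock's +y side.
- blue_rack: Bystander: violet-blue tube rack with orange-capped tubes, 55 x 100 mm, 88 mm high; origin at the centre of its underside. About 155 mm beside the crate's path, on the dock's -y side.
- tip_box: Bystander: white box with blue lid, 87 x 62 mm, 52 mm high, beside the reader on the dock's -y side; origin at the centre of its underside.
- green_rack: Bystander: empty green and white tube rack, 95 x 200 mm, 65 mm high, at the right; origin at the centre of its underside.
- bottle: Bystander: white bottle with blue cap, 64 mm across, 150 mm high, at the left; origin at the centre of its underside.
- pen_cup: Bystander: grey pen cup with pens, 68 mm across, 145 mm high, at the left; origin at the centre of its underside.

How it is judged:
By the outcome, as a careful person would: the job done as asked, in the order asked, and still so for the second after the job is handed in, with the robot touching nothing.
It also fails if it takes over 48 s, if anything falls off the work surface, if the arm or the gripper's body presses on something with over 40 N, if the wrist force passes 120 N, or if a joint passes its speed limit or range.

## Robot

A 6-joint arm with a two-finger parallel gripper is mounted at the origin on the work surface. World frame = base frame: x ahead of the robot, y to its left, z up, the work surface at z = 0. Lengths are in mm, angles in rad, forces in N, time in s.
With the tool pointing down it reaches from about 275 to 1000 mm from the base axis. Payload 8.4 kg.
Tool frame: the origin (TCP) lies on the mounting face of the last link; the fingertips stand 173 mm ahead of it and the grasp point (between the pads) lies 155 mm ahead of it; z points along the fingers, y is the direction in which the jaws open and shut (so a half turn about z gives the same grasp; the last joint's range is limited). The gripper opens to 85 mm and grips with 20 to 120 N. Pads are 22 mm wide; open, the fingers measure 114 mm over their backs; the gripper's body (76 mm by 85 mm) begins 54 mm behind the grasp point. The pads swing forward as they close: fully open they stand 13 mm farther back than shut.
Start: joints at [-1.111, 0.353, 1.633, -0, 1.155, -0.002], TCP at [278.475, -559.537, 404.681] pointing down, gripper open.
Joint ranges: [-2.63, 2.63], [-0.92, 2.1], [0.06, 2.66], [-1.3, 4.44], [0, 2.69], [-3.02, 3.02]. Speed limits (rad/s): [2.22, 2.22, 2.79, 3.14, 3.14, 3.14].

## Interface

Orientations are given as [roll, pitch, yaw] about the fixed x, y, z axes, in that order (R = Rz(yaw) Ry(pitch) Rx(roll)).
In Python, from rig import r, grab_frame, spotter gives the robot as it stands.
- The arm moves only by the tool apply_moves, never from a script. Its argument "motion" is text: rows parted by semicolons, each of 5 numbers parted by spaces: the opening, from -1 (shut) to 1 (fully open), then the shift along the tool's x, y, z as a fraction of full scale, then the turn about the tool's z as a fraction of full scale. In form: hand x y z twist; .... A call has 1 to 20 rows; each row is the pose to reach, as a shift and turn from the pose commanded when the call began, along the tool's axes at that moment, turning the shorter way round; what a row does not reach only later rows make up. Full scale, the value 1, is 1 m for a shift and pi rad for a turn. A row lasts 1/12 s, in which the tool goes at most 41.7 mm and 7.16 degrees, less where a joint would pass 70% of its speed; a pose out of reach is approached as far as the arm can. A call with a number of a shift or a turn outside -1 to 1 is refused whole. A call with a gripper value outside its range is refused whole. The fingers move at their own pace and stop on an object; "squeeze" is the grip in N (left out, the last holds). Time passes only in rows, so rows that repeat a pose let the fingers close. It gives the time, the measured TCP pose, the force and the opening at its end, in the units of the state.
- r.sense(): the state, without advancing time (a new reading comes with each control period).
- grab_frame(name): name is "side" or "top"; returns a dict with "img" (480x640x3 uint8, red, green, blue), "fx", "fy", "cx", "cy" (pixels), "R" (3x3) and "t" (3): a world point X has camera coordinates R X + t. Camera axes: x right, y down, z forward; pixel columns grow to the right and rows downward; lengths in mm; the calibration is good to about 2 mm. A picture is of the moment at which its call begins. There is no depth.
- r.sign_off(): hands the job in, once; it reports no verdict.
Trained networks look in the newest picture that a camera, given by its name, has taken for a name from the list of things; names that differ only in an ending like _2 or _b are one class to them, and where a whole thing is asked for, a point or a joint stands for the part that bears it (a point fixed in the world has none). Each returns a list of dicts, best first, with "conf" (0 to 1); they miss things now and then, are a little off and sometimes report something else, mostly with a low value. They report only what shows in the picture. A call takes as long as a camera call.
- spotter.boxes_of(query, camera): "point" ([x, y, z] in mm, in world coordinates, good to about 4 mm: the middle of the surface that is visible of it).
- spotter.place_of(query, camera): "point" ([x, y, z] in mm, in world coordinates, good to about 4 mm: a listed point, or the origin of a listed thing).
The state is a dict: "clock": time; "qpos": joint angles; "qvel": joint speeds; "joint_efforts": joint torques, N m; "eef_pos": TCP position; "tcp_rot": TCP orientation; "contact_force": force on the tool from outside, world axes, zero at the start; "wrist_torque": the same for the moment, N m; "opening": opening from 0.0 (shut) to 1.0 (fully open).
Only numpy, scipy, OpenCV 4.12 (cv2) and the standard library are available. Lean on these libraries where they do the work, as an engineer would, in place of code of your own. Each camera call takes 0.05 s, during which the arm holds its last target.

## Working session

There is one attempt and no reset: what is moved stays moved. The work goes in short steps, Python scripts to look and compute and a tool call to move; the robot and the scene stay as the last step left them, time stands still between calls to the robot, and variables do not carry over. Pictures are saved under pics/ and viewed, and the job is handed in when it is done.

Besides the shell and the picture viewer there is one more tool, called after "Emit:" by a JSON object that holds its "api" and its "payload". apply_moves: Moves the arm, as the interface text tells. Its arguments: {"type":"object","properties":{"motion":{"type":"string"},"squeeze":{"type":"number"}},"required":["motion"]}

```bash
mkdir -p pics; ls; python3 - <<'E'
from rig import r, grab_frame, spotter
import cv2
s=r.sense(); print({k:s[k] for k in ('clock','eef_pos','tcp_rot','contact_force','opening')})
for c in ('top','side'):
    f=grab_frame(c); cv2.imwrite(f'pics/{c}0.png',f['img'][:,:,::-1]); print(c,f['fx'],f['R'],f['t'])
    for q in ('crate','crate_push','dock','bay_mouth','log_button_top','jar','blue_rack','tip_box'):
        for d in spotter.place_of(q,c)[:2]: print(q,d)
print(r.sense()['clock'])
E
```

```text
pics
{'clock': 0.0, 'eef_pos': array([ 278.37576777, -559.31636402,  403.95135216]), 'tcp_rot': array([-3.14019906e+00,  8.98439083e-06,  4.61850667e-01]), 'contact_force': array([-0.46934732, -0.57788882, -0.02103508]), 'opening': 1.002581998664033}
top 594.2156851666305 [[-0.0197576  -0.9997182   0.01315903]
 [-0.99491367  0.01835895 -0.09904408]
 [ 0.09877459 -0.01504897 -0.99499604]] [ -13.83085789  567.51451869 1317.36218129]
crate {'point': [532.6, -39.1, -0.2], 'conf': 0.75}
crate {'point': [512.0, 131.7, -1.2], 'conf': 0.65}
crate_push {'point': [604.6, 441.9, 0.8], 'conf': 0.16}
dock {'point': [510.2, 133.0, 0.7], 'conf': 0.91}
dock {'point': [602.7, 442.2, -1.5], 'conf': 0.37}
log_button_top {'point': [501.4, 240.0, 72.8], 'conf': 0.58}
jar {'point': [346.8, 161.4, 1.0], 'conf': 0.89}
blue_rack {'point': [533.7, -36.9, -4.1], 'conf': 0.67}
tip_box {'point': [687.2, 249.8, -0.9], 'conf': 0.79}
tip_box {'point': [487.2, 459.6, -0.9], 'conf': 0.75}
side 588.4097587360832 [[-0.99853113 -0.05026313  0.02022886]
 [-0.04270485  0.50034129 -0.86477447]
 [ 0.03334494 -0.8643681  -0.50175284]] [ 550.64024486   96.76293412 1510.20690823]
crate {'point': [535.3, -39.6, -2.0], 'conf': 0.82}
dock {'point': [511.0, 134.5, 1.7], 'conf': 0.68}
log_button_top {'point': [506.4, 244.4, 75.0], 'conf': 0.72}
jar {'point': [346.1, 165.4, -0.4], 'conf': 0.55}
blue_rack {'point': [678.9, 61.1, -2.3], 'conf': 0.95}
tip_box {'point': [686.5, 249.9, -3.2], 'conf': 0.63}
tip_box {'point': [679.4, 63.3, -2.4], 'conf': 0.43}
0.9
```

View pics/top0.png

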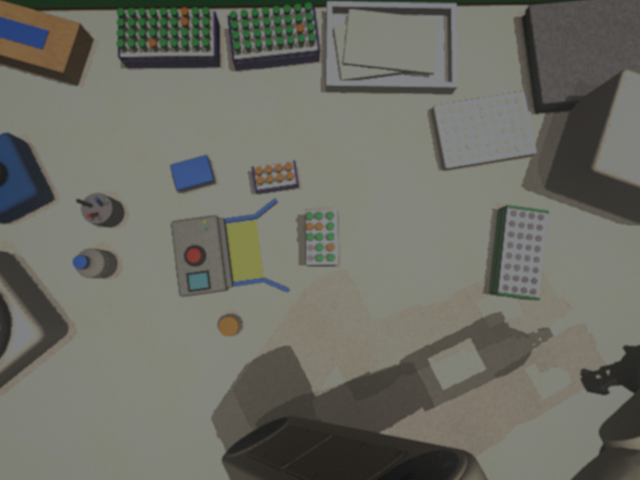

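View pics/side0.png

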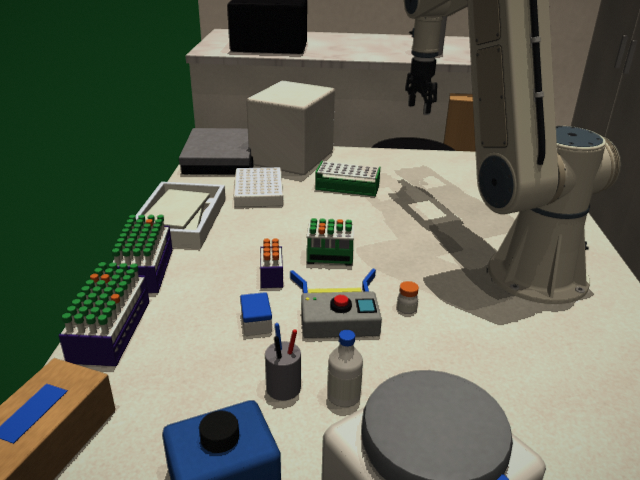

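The top view shows the crate at about (322,237), the reader at (200,255) with its button at (194,256), and the bay mouth facing right. I'll zoom in to measure the headings.

```bash
cat > h.py <<'E'
import numpy as np, cv2
from rig import r, grab_frame, spotter
def back(f,u,v,z):
    d=f['R'].T@np.array([(u-f['cx'])/f['fx'],(v-f['cy'])/f['fy'],1]); c=-f['R'].T@f['t']
    return c+d*(z-c[2])/d[2]
def proj(f,X):
    p=f['R']@np.array(X,float)+f['t']; return np.array([f['fx']*p[0]/p[2]+f['cx'],f['fy']*p[1]/p[2]+f['cy']])
def local(o,th,pts):
    c,s=np.cos(th),np.sin(th); return [[o[0]+c*p[0]-s*p[1],o[1]+s*p[0]+c*p[1],p[2]] for p in pts]
def draw(f,o_d,th_d,o_c,th_c,name,box,k=4):
    u0,v0,u1,v1=box
    im=cv2.resize(np.ascontiguousarray(f['img'][v0:v1,u0:u1,::-1]),None,fx=k,fy=k,interpolation=cv2.INTER_CUBIC)
    im=cv2.convertScaleAbs(im,alpha=1.3)
    def pl(P,col,cl=True):
        q=np.array([(proj(f,p)-[u0,v0]+.5)*k for p in P]); cv2.polylines(im,[q.round().astype(np.int32)],cl,col,1)
    if o_c is not None:
        pl(local(o_c,th_c,[(-35,-60,84),(35,-60,84),(35,60,84),(-35,60,84)]),(255,0,255))
        pl(local(o_c,th_c,[(-35,-60,6),(35,-60,6),(35,60,6),(-35,60,6)]),(0,0,255))
    pl(local(o_d,th_d,[(47,-85,50),(152,-85,50),(152,85,50),(47,85,50)]),(0,255,255))
    for s in(1,-1): pl(local(o_d,th_d,[(-85,s*98,22),(-35,s*68,22),(35,s*68,22)]),(0,255,0),False)
    t=np.linspace(0,6.28,30); pl(local(o_d,th_d,[(105+16*np.cos(a),16*np.sin(a),72) for a in t]),(255,255,0))
    cv2.imwrite(name,im)
E
python3 - <<'E'
from h import *
f=grab_frame('top')
draw(f,(510.5,133.5),1.63,(533.5,-39),1.57,'pics/z1.png',(160,170,360,320))
E
```

```text
(no output)
```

View pics/z1.png

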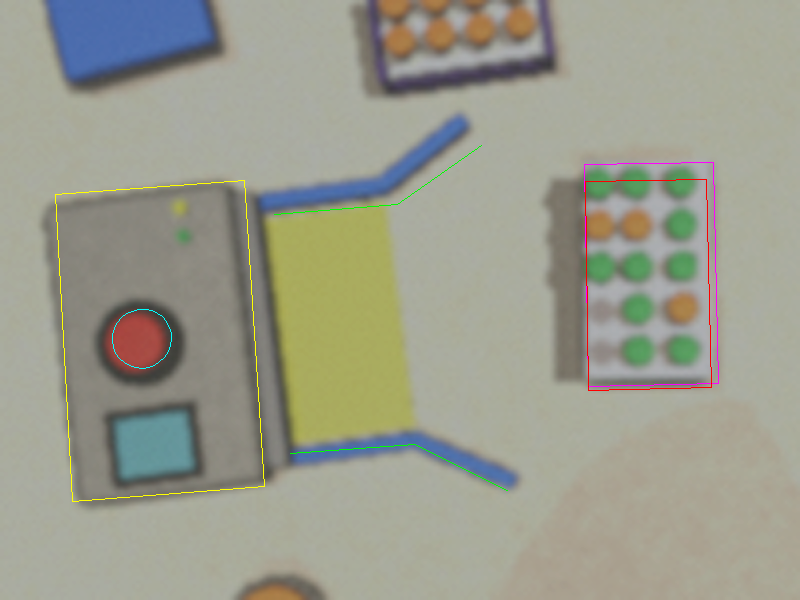

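```bash
python3 - <<'E'
from h import *
from scipy.optimize import least_squares
f=grab_frame('top')
corr=[((-35,68,22),(413,433)),((-35,-68,22),(386,194)),((105,0,72),(136,341)),((35,68,22),(292,449)),((35,-68,22),(263,209)),
((152,-85,50),(46,207)),((152,85,50),(79,502)),((47,-85,50),(231,181)),((47,85,50),(266,483))]
def res(p): return np.concatenate([ (proj(f,local(p[:2],p[2],[a])[0])-[160,170]+.5)*4-np.array(b) for a,b in corr])
s=least_squares(res,[510,133,1.65],loss='soft_l1',f_scale=3); print(s.x,s.fun.reshape(-1,2).round(1))
draw(f,s.x[:2],s.x[2],(533.5,-39),1.57,'pics/z2.png',(160,170,360,320))
draw(f,s.x[:2],s.x[2],None,0,'pics/z3.png',(290,200,350,275),8)
E
```

```text
[514.44688946 136.32505391   1.68255628] [[ 2.2 -0.2]
 [-0.2  0.8]
 [ 1.1  0.1]
 [-0.5  0.1]
 [ 0.3  1.7]
 [-2.7 -4.6]
 [-2.4  5.9]
 [ 0.4 -2.9]
 [ 1.1 -0.4]]
```

View pics/z2.png

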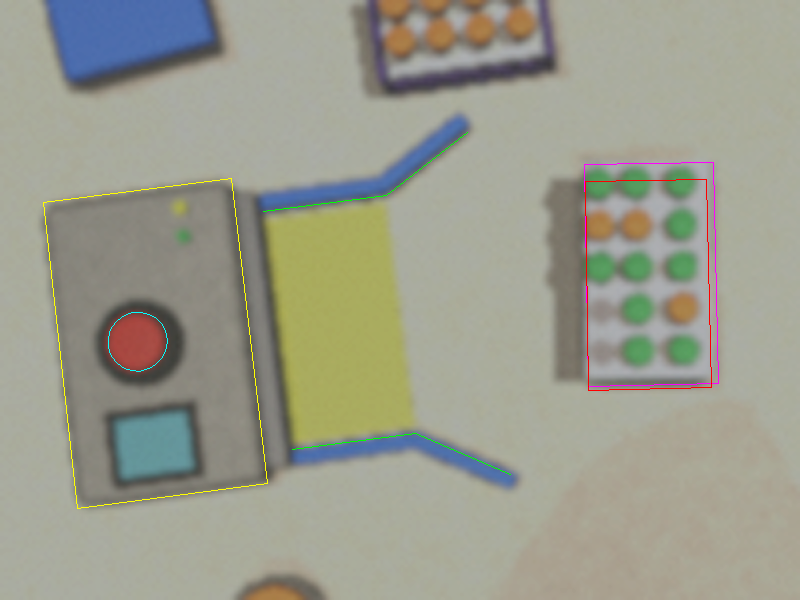

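View pics/z3.png

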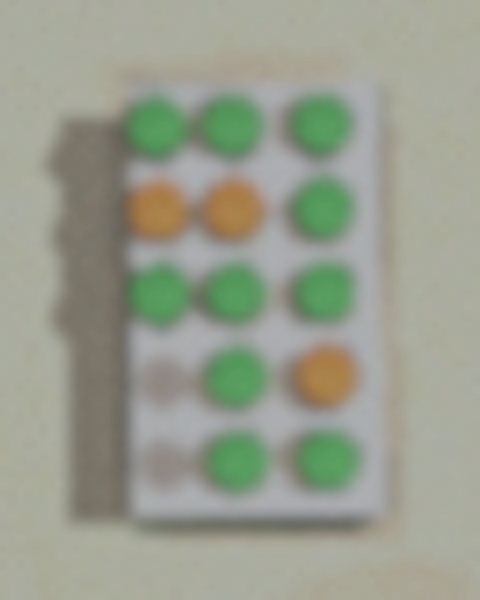

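```bash
python3 - <<'E'
from h import *
from scipy.optimize import least_squares
f=grab_frame('top')
corr=[((35,-60,84),(124,85)),((-35,-60,84),(378,85)),((-35,60,84),(383,518)),((35,60,84),(132,520))]
def res(p): return np.concatenate([ (proj(f,local(p[:2],p[2],[a])[0])-[290,200]+.5)*8-np.array(b) for a,b in corr])
s=least_squares(res,[530,-39,1.57],loss='soft_l1',f_scale=3); print(s.x,s.fun.reshape(-1,2).round(1))
o=np.array([514.4,136.3]);th=1.6826
c,sn=np.cos(th),np.sin(th);R=np.array([[c,sn],[-sn,c]])
print('crate in dock',R@(s.x[:2]-o), s.x[2]-th, 'push pt',s.x[:2]-35*np.array([np.cos(s.x[2]),np.sin(s.x[2])]))
print('jar',R@(np.array([346.5,163])-o),'rack',R@(np.array([679,61])-o))
draw(f,o,th,s.x[:2],s.x[2],'pics/z4.png',(290,200,350,275),8)
st=r.sense();print(st['eef_pos'],st['tcp_rot'],st['contact_force'],st['qpos'],st['clock'])
E
```

```text
[535.17250212 -36.9818875    1.56339995] [[-1.5 -2.8]
 [ 1.8 -5.6]
 [ 3.9  3.1]
 [-4.7  4.2]]
crate in dock [-174.51760468   -1.30959355] -0.11920004992010402 push pt [534.91363129 -71.98093014]
jar [ 45.26605092 163.87276965] rack [ -93.19443176 -155.17102787]
[ 278.45851853 -559.52579965  404.67729812] [-3.14154602e+00 -1.18935910e-05  4.61773149e-01] [ 0.13764787  0.07882345 -0.34393387] [-1.11141868e+00  3.52987452e-01  1.63342686e+00  1.28779492e-05
  1.15522500e+00 -2.40070475e-03] 1.05
```

View pics/z4.png

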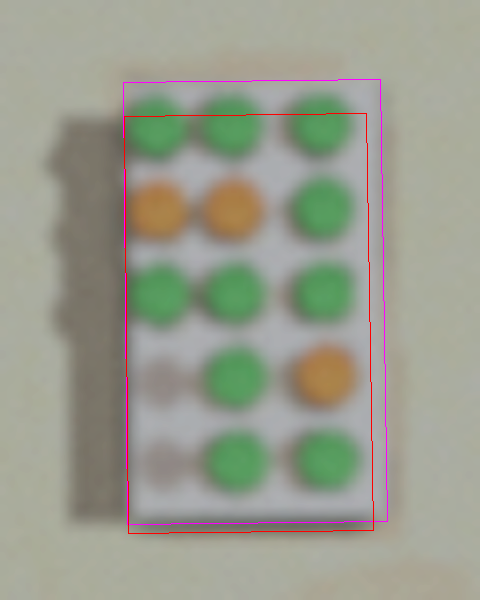

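```bash
python3 - <<'E'
from h import *
f=grab_frame('side')
im=f['img'][0:140,370:480,::-1]
im=cv2.convertScaleAbs(cv2.resize(im,None,fx=4.2,fy=4.2,interpolation=cv2.INTER_CUBIC),alpha=2.2,beta=10)
# mark tcp/tip points
R=cv2.Rodrigues(np.zeros(3))[0]
s=r.sense();p=s['eef_pos'];y=s['tcp_rot'][2]
# Tool: roll pi, yaw -> tool x=(cos,sin), tool y=(sin,-cos), z down
ty=np.array([np.sin(y),-np.cos(y),0])
for d in (54,101,142,160,173):
  for k in (-57,0,57):
    q=proj(f,p+ty*k+np.array([0,0,-d])); q=((q-[370,0]+.5)*4.2).round().astype(int); cv2.circle(im,tuple(map(int,q)),2,(0,255,255),-1); 
cv2.imwrite('pics/g1.png',im)
g=grab_frame('top')
print([proj(g,p+ty*k+np.array([0,0,-160])) for k in(-57,57)])
E
```

```text
[array([579.57134954, 376.57106698]), array([631.94587858, 347.70157372])]
```

View pics/g1.png

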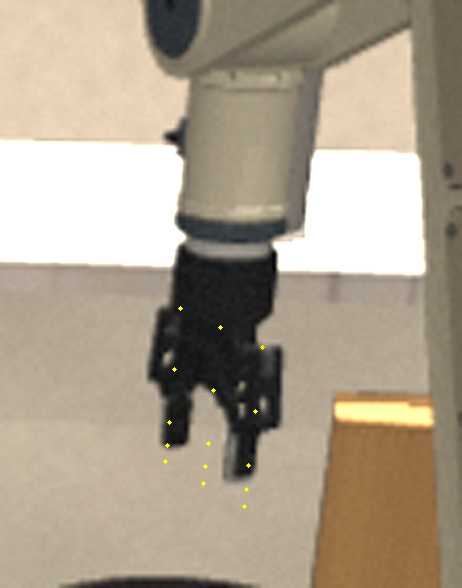

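Emit:
{"api": "apply_moves", "payload": {"motion": "1 0.377 -0.181 0.105 -0.353;1 0.377 -0.181 0.105 -0.353;1 0.377 -0.181 0.105 -0.353;1 0.377 -0.181 0.105 -0.353;1 0.377 -0.181 0.105 -0.353;1 0.377 -0.181 0.105 -0.353;1 0.377 -0.181 0.105 -0.353;1 0.377 -0.181 0.105 -0.353;1 0.377 -0.181 0.105 -0.353;1 0.377 -0.181 0.105 -0.353;1 0.377 -0.181 0.105 -0.353;1 0.377 -0.181 0.105 -0.353;1 0.377 -0.181 0.105 -0.353"}}

```text
clock: 2.23
eef_pos: [535.6, -229.0, 299.5]
tcp_rot: [-3.141, 0.0, 1.573]
contact_force: [-0.3, -0.3, 0.4]
opening: 1.003
```

```bash
cat > gv.py <<'E'
from h import *
import sys
def gv(name,ds):
    f=grab_frame('side'); s=r.sense(); p=s['eef_pos'];y=s['tcp_rot'][2]
    print(s['clock'],p,s['tcp_rot'],s['opening'],s['qpos'],s['contact_force'])
    c=proj(f,p+np.array([0,0,-100])).astype(int); u0=max(0,c[0]-60);v0=max(0,c[1]-75);k=5
    im=cv2.convertScaleAbs(cv2.resize(f['img'][v0:v0+120,u0:u0+120,::-1],None,fx=k,fy=k,interpolation=cv2.INTER_CUBIC),alpha=2.0,beta=20)
    ty=np.array([np.sin(y),-np.cos(y),0]);tx=np.array([np.cos(y),np.sin(y),0])
    a=ty if abs(ty[0])>abs(tx[0]) else tx
    for d in ds:
      for m in (-70,-57,-42,-38,-11,0,11,38,42,57,70):
        q=((proj(f,p+a*m+np.array([0,0,-d]))-[u0,v0]+.5)*k).round().astype(int)
        cv2.circle(im,tuple(map(int,q)),1,{70:(0,0,255),57:(0,255,255),42:(0,255,0),38:(255,255,0),11:(255,0,255),0:(255,255,255)}[abs(m)],-1)
    cv2.imwrite(name,im)
E
python3 -c "
from gv import *
gv('pics/g2.png',(54,80,101,130,160,173))"
```

```text
2.2833 [ 535.12116538 -229.84475765  299.76091726] [-3.14119998e+00  2.77023016e-04  1.57122577e+00] 0.999172886100317 [-4.08148448e-01  4.07455145e-01  1.81562097e+00 -5.16109119e-04
  9.18766895e-01 -4.08264613e-01] [ 0.08130899 -0.83278638 -0.29300074]
```

View pics/g2.png

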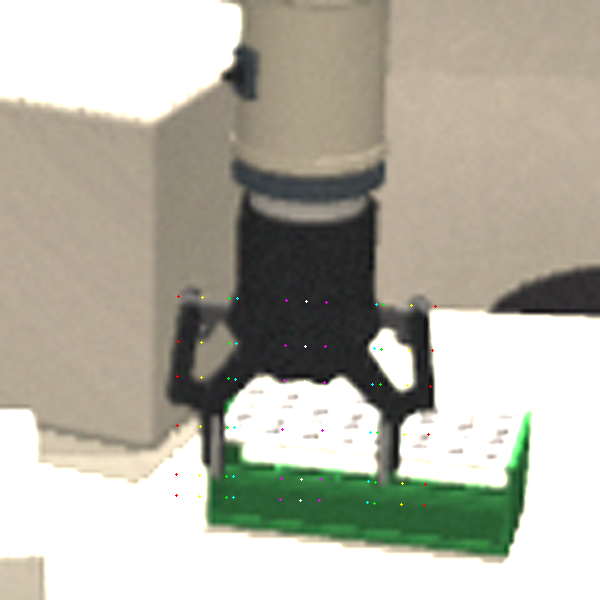

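Emit:
{"api": "apply_moves", "payload": {"motion": "-1 0 0 0 0;-1 0 0 0 0;-1 0 0 0 0;-1 0 0 0 0;-1 0 0 0 0;-1 0 0 0 0;-1 0 0 0 0;-1 0 0 0 0;-1 0 0 0 0;-1 0 0 0 0"}}

```text
clock: 3.12
eef_pos: [535.3, -229.5, 299.6]
tcp_rot: [-3.142, -0.0, 1.571]
contact_force: [-0.2, 0.1, 0.2]
opening: -0.003
```

```bash
python3 -c "
from gv import *
gv('pics/g3.png',(54,80,101,130,160,173))"
```

```text
3.1667 [ 535.3796506  -229.48152621  299.66343309] [-3.14156795e+00 -6.08111462e-06  1.57089230e+00] -0.0006020753266906476 [-4.07517960e-01  4.07658602e-01  1.81556207e+00 -5.29781022e-06
  9.18397067e-01 -4.07610721e-01] [-0.34680635  0.83864387 -0.54271685]
```

View pics/g3.png

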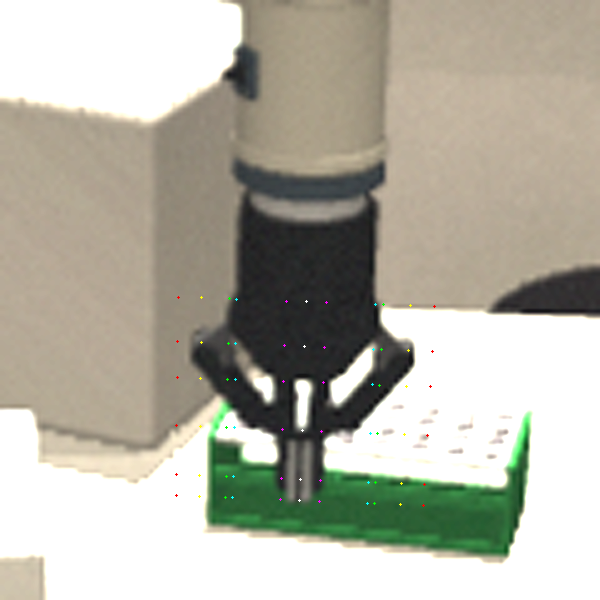

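Emit:
{"api": "apply_moves", "payload": {"motion": "-1 0 0 0 0.5;-1 0 0 0 0.5;-1 0 0 0 0.5;-1 0 0 0 0.5;-1 0 0 0 0.5;-1 0 0 0 0.5;-1 0 0 0 0.5;-1 0 0 0 0.5;-1 0 0 0 0.5;-1 0 0 0 0.5;-1 0 0 0 0.5;-1 0 0 0 0.5;-1 0 0 0 0.5;-1 0 0 0 0.5"}}

```text
clock: 4.33
eef_pos: [535.4, -229.5, 299.7]
tcp_rot: [-3.142, 0.0, -0.003]
contact_force: [0.6, 0.4, -0.5]
opening: 0.005
```

```bash
python3 -c "
from gv import *
gv('pics/g4.png',(54,80,101,130,160,173))"
```

```text
4.3833 [ 535.37181708 -229.45833506  299.67871904] [-3.14156124e+00  1.75576030e-05  1.61822141e-03] -0.0032977091973985413 [-4.07494306e-01  4.07617278e-01  1.81558666e+00  2.74764507e-05
  9.18417316e-01  1.16166712e+00] [-0.77682761 -0.50450704  0.27972368]
```

View pics/g4.png

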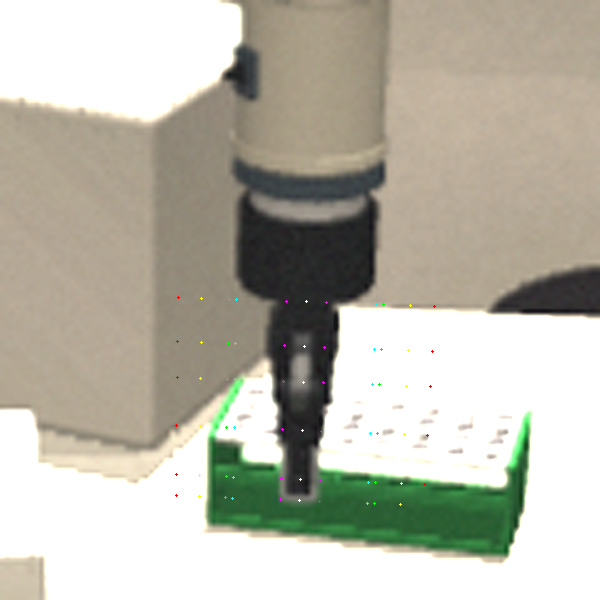

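The gripper's wide body ends about 54 mm ahead of the flange. Below that it is narrow across the finger width, about ±16 mm. So I'll push with the finger sides: jaws parallel to the crate's rear face, half open, tips at about 25 mm. I'll go behind the crate first.

Emit:
{"api": "apply_moves", "payload": {"motion": "0 -0.001 -0.08 0 -0.497;0 -0.001 -0.121 0 -0.497;0 -0.001 -0.121 0 -0.497;0 -0.001 -0.121 0 -0.497;0 -0.001 -0.121 0 -0.497;0 -0.001 -0.121 0 -0.497;0 -0.001 -0.121 0 -0.497;0 -0.001 -0.121 0 -0.497;0 -0.001 -0.121 0 -0.497;0 -0.001 -0.121 0 -0.497;0 -0.001 -0.121 0 -0.497;0 -0.001 -0.121 0.02 -0.497;0 -0.001 -0.121 0.05 -0.497;0 -0.001 -0.121 0.08 -0.497;0 -0.001 -0.121 0.107 -0.497;0 -0.001 -0.121 0.107 -0.497;0 -0.001 -0.121 0.107 -0.497"}}

```text
clock: 5.8
eef_pos: [533.8, -108.4, 191.9]
tcp_rot: [-3.138, -0.001, 1.563]
contact_force: [0.2, -0.2, -0.6]
opening: 0.502
```

```bash
python3 - <<'E'
from h import *
s=r.sense(); print(s['clock'],s['eef_pos'],s['tcp_rot'],s['opening'],s['contact_force'],s['qpos'])
f=grab_frame('side'); g=grab_frame('top')
a=cv2.resize(f['img'][150:320,260:420,::-1],None,fx=3.5,fy=3.5,interpolation=cv2.INTER_CUBIC)
cv2.imwrite('pics/s1.png',cv2.convertScaleAbs(a,alpha=1.8))
draw(g,(514.4,136.3),1.6826,(535.2,-37),1.563,'pics/t1.png',(270,170,400,290),5)
E
```

```text
5.8 [ 533.83219627 -108.39003281  191.88785176] [-3.13847259e+00 -6.18077473e-04  1.56331883e+00] 0.5023464204420315 [ 0.16207335 -0.16616057 -0.6131122 ] [-2.03071917e-01  5.25473028e-01  1.94803014e+00 -1.48802053e-07
  6.71270176e-01 -1.95595265e-01]
```

View pics/s1.png

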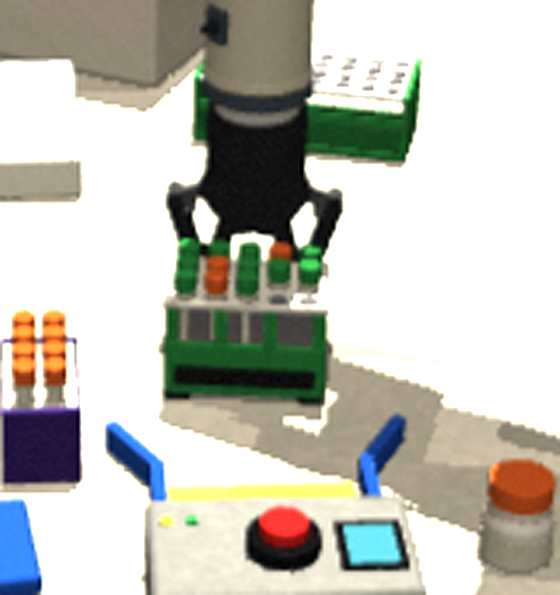

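View pics/t1.png

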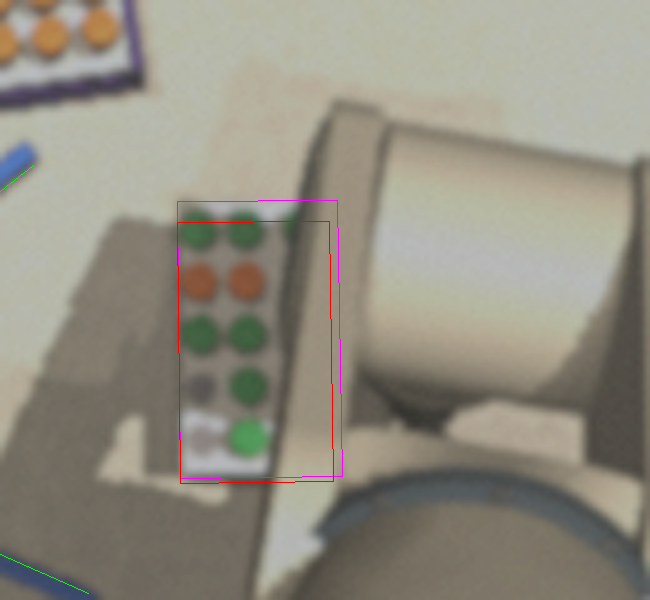

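Emit:
{"api": "apply_moves", "payload": {"motion": "0 0.006 0 0 0;0 0.012 0 0 0;0 0.017 0 0 0;0 0.02 0 0 0;0 0.023 0 0 0;0 0.026 0 0 0;0 0.029 0 0 0;0 0.032 0 0 0;0 0.034 0 0 0;0 0.034 0 0 0"}}

```text
clock: 6.73
eef_pos: [535.7, -74.7, 194.2]
tcp_rot: [3.138, 0.002, 1.563]
contact_force: [0.3, -8.2, 6.1]
opening: 0.499
```

```bash
python3 - <<'E'
from h import *
s=r.sense(); print(s['clock'],s['eef_pos'],s['tcp_rot'],s['opening'],s['contact_force'],s['wrist_torque'])
f=grab_frame('side'); g=grab_frame('top')
a=cv2.resize(f['img'][150:320,260:420,::-1],None,fx=3.5,fy=3.5,interpolation=cv2.INTER_CUBIC)
cv2.imwrite('pics/s2.png',cv2.convertScaleAbs(a,alpha=1.8))
for c in('side','top'): print([d for d in spotter.place_of('crate',c)[:2]])
E
```

```text
6.7333 [535.65952056 -74.74922447 194.16676137] [3.13823065e+00 1.56802261e-03 1.56255034e+00] 0.49886577132353904 [ 0.30558149 -8.20506642  6.13459433] [-0.87907815  0.05422757  0.04354766]
[{'point': [505.2, 244.4, 74.4], 'conf': 0.64}, {'point': [533.9, -26.8, -1.0], 'conf': 0.56}]
[{'point': [538.8, -24.8, 0.4], 'conf': 0.85}]
```

View pics/s2.png

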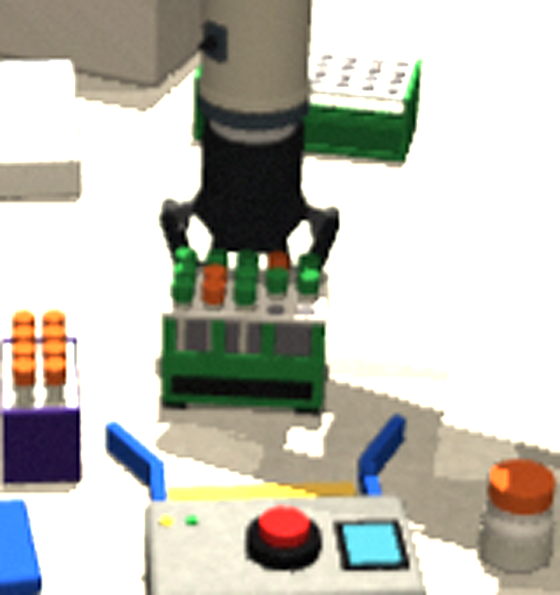

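The wrist torque, -0.88 Nm at 8.2 N, puts the contact about 115 mm below the flange, at z ≈ 79. So the finger joint is touching the crate's upper edge, which is too high. I'll back off, close the jaws a bit for more free finger length, raise the hand and touch again.

Emit:
{"api": "apply_moves", "payload": {"motion": "-0.5 -0.004 0 0 0;-0.5 -0.012 0 0 0;-0.5 -0.015 0 0 0;-0.5 -0.015 0 -0.006 0;-0.5 -0.015 0 -0.012 0;-0.5 -0.015 0 -0.012 0;-0.5 -0.015 0 -0.012 0;-0.5 -0.012 0 -0.012 0;-0.5 -0.008 0 -0.012 0;-0.5 -0.004 0 -0.012 0;-0.5 0 0 -0.012 0;-0.5 0.003 0 -0.012 0;-0.5 0.006 0 -0.012 0;-0.5 0.008 0 -0.012 0"}}

```text
clock: 8.1
eef_pos: [534.9, -66.4, 204.8]
tcp_rot: [3.141, 0.001, 1.562]
contact_force: [0.3, -6.6, 1.9]
opening: 0.248
```

```bash
cat > st.py <<'E'
from h import *
def st():
    s=r.sense();F=s['contact_force'];T=s['wrist_torque'];p=s['eef_pos']
    print(s['clock'],p.round(1),s['tcp_rot'].round(4),s['opening'].round(2),F.round(2),T.round(3))
    if abs(F[1])>1:
        d=(0.011*F[2]-T[0])/abs(F[1]); print('contact depth',d*1000,'z',p[2]-d*1000)
    return s
E
python3 -c "
from st import *
st()
f=grab_frame('side')
a=cv2.resize(f['img'][150:320,260:420,::-1],None,fx=3.5,fy=3.5,interpolation=cv2.INTER_CUBIC)
cv2.imwrite('pics/s3.png',cv2.convertScaleAbs(a,alpha=1.8))
st()
"
```

```text
Traceback (most recent call last):
  File "st.py", line 4, in st
    print(s['clock'],p.round(1),s['tcp_rot'].round(4),s['opening'].round(2),F.round(2),T.round(3))
                                                      ^^^^^^^^^^^^^^^^^^
AttributeError: 'float' object has no attribute 'round'
```

```bash
sed -i "s/s\['opening'\].round(2)/round(s['opening'],2)/" st.py
python3 -c "
from st import *
st()
f=grab_frame('side')
a=cv2.resize(f['img'][150:320,260:420,::-1],None,fx=3.5,fy=3.5,interpolation=cv2.INTER_CUBIC)
cv2.imwrite('pics/s3.png',cv2.convertScaleAbs(a,alpha=1.8))
st()
"
```

```text
8.1 [534.9 -66.4 204.8] [3.1411e+00 9.0000e-04 1.5622e+00] 0.25 [ 0.26 -6.63  1.85] [-0.814  0.04   0.031]
contact depth 125.77600515030917 z 79.03827000125716
8.15 [534.9 -66.2 204.8] [3.1411e+00 7.0000e-04 1.5621e+00] 0.25 [ 0.77 -3.36  0.43] [-0.514 -0.086 -0.014]
contact depth 154.2915461678532 z 50.499531664844994
```

View pics/s3.png

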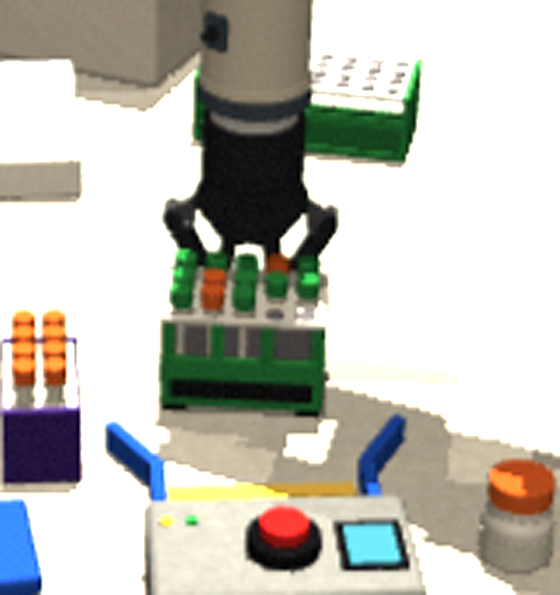

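```bash
cat > plan.py <<'E'
from st import *
def plan(c0,th0,p0,y0,dists,total,turnlen=110,off=46,cend=(514.4,136.3),thend=1.6826):
    c0=np.array(c0);cend=np.array(cend);L=np.linalg.norm(cend-c0);u=(cend-c0)/L
    for s in dists:
        th=th0+(thend-th0)*min(1,s/turnlen); C=c0+u*s
        T=C-off*np.array([np.cos(th),np.sin(th)]); d=T-p0[:2]
        x=np.cos(y0)*d[0]+np.sin(y0)*d[1]; y=np.sin(y0)*d[0]-np.cos(y0)*d[1]
        dy=th-y0
        print(f'{s:.0f}: x {x/1000:.4f} y {y/1000:.4f} tw {-dy/np.pi:.4f}')
    print('L',L)
E
python3 -c "
from plan import *
s=st(); p=s['eef_pos'];y=s['tcp_rot'][2]
c=p[:2]+46*np.array([np.cos(y),np.sin(y)]);print(c)
plan(c,y,p,y,range(0,41,4),0)
"
```

```text
8.15 [534.9 -66.2 204.8] [3.1411e+00 7.0000e-04 1.5621e+00] 0.25 [ 0.77 -3.36  0.43] [-0.514 -0.086 -0.014]
contact depth 154.2915461678532 z 50.499531664844994
[535.31339386 -20.21955572]
0: x 0.0000 y 0.0000 tw -0.0000
4: x 0.0040 y -0.0004 tw -0.0014
8: x 0.0079 y -0.0007 tw -0.0028
12: x 0.0119 y -0.0011 tw -0.0042
16: x 0.0158 y -0.0015 tw -0.0056
20: x 0.0198 y -0.0018 tw -0.0070
24: x 0.0238 y -0.0022 tw -0.0084
28: x 0.0277 y -0.0025 tw -0.0098
32: x 0.0317 y -0.0029 tw -0.0112
36: x 0.0357 y -0.0033 tw -0.0126
40: x 0.0396 y -0.0036 tw -0.0139
L 157.91054861784582
```

Emit:
{"api": "apply_moves", "payload": {"motion": "-0.5 -0.005 0 0 0;-0.5 -0.01 0 -0.003 0;-0.5 -0.01 0 -0.006 0;-0.5 -0.01 0 -0.006 0;-0.5 -0.006 0 -0.006 0;-0.5 -0.003 0 -0.006 0;-0.5 0 0 -0.006 0;-0.5 0.003 0 -0.006 -0.001;-0.5 0.006 -0.0005 -0.006 -0.002;-0.5 0.009 -0.0008 -0.006 -0.003;-0.5 0.012 -0.0011 -0.006 -0.0042;-0.5 0.015 -0.0014 -0.006 -0.0053;-0.5 0.018 -0.0017 -0.006 -0.0064;-0.5 0.021 -0.0019 -0.006 -0.0074;-0.5 0.024 -0.0022 -0.006 -0.0084;-0.5 0.027 -0.0025 -0.006 -0.0095"}}

```text
clock: 9.48
eef_pos: [532.9, -39.4, 210.9]
tcp_rot: [3.14, 0.001, 1.592]
contact_force: [0.3, -5.9, 1.7]
opening: 0.253
```

```bash
python3 -c "
from st import *
st()
f=grab_frame('side')
a=cv2.resize(f['img'][150:320,260:420,::-1],None,fx=3.5,fy=3.5,interpolation=cv2.INTER_CUBIC)
cv2.imwrite('pics/s4.png',cv2.convertScaleAbs(a,alpha=1.8))
st()
g=grab_frame('top');draw(g,(514.4,136.3),1.6826,(533,6),1.59,'pics/t4.png',(250,170,360,290),5)
st()
"
```

```text
9.4833 [532.9 -39.4 210.9] [3.1404e+00 8.0000e-04 1.5918e+00] 0.25 [ 0.33 -5.87  1.72] [-0.788 -0.089 -0.051]
contact depth 137.48179190888334 z 73.42860830749376
9.5333 [532.8 -39.  210.8] [3.1406e+00 4.0000e-04 1.5920e+00] 0.25 [ 1.52 -3.53  0.11] [-0.498 -0.22  -0.108]
contact depth 141.73495205463348 z 69.10862896267778
9.5833 [532.8 -39.1 210.8] [3.1407e+00 3.0000e-04 1.5918e+00] 0.25 [ 0.74 -4.19 -0.36] [-0.443 -0.182 -0.021]
contact depth 104.68441520947553 z 106.11520423697309
```

View pics/s4.png

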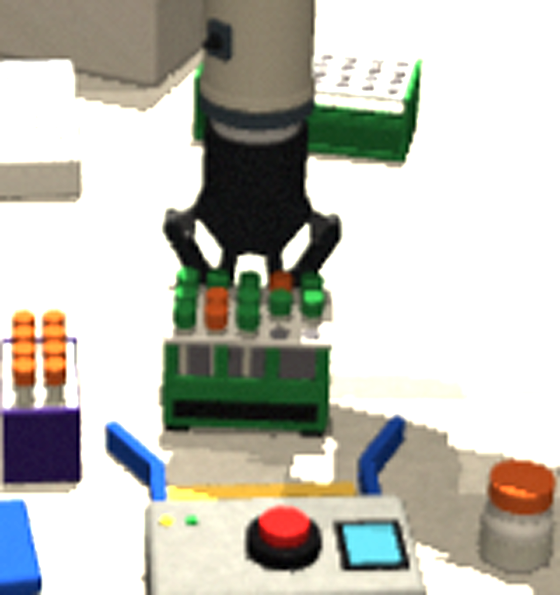

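View pics/t4.png

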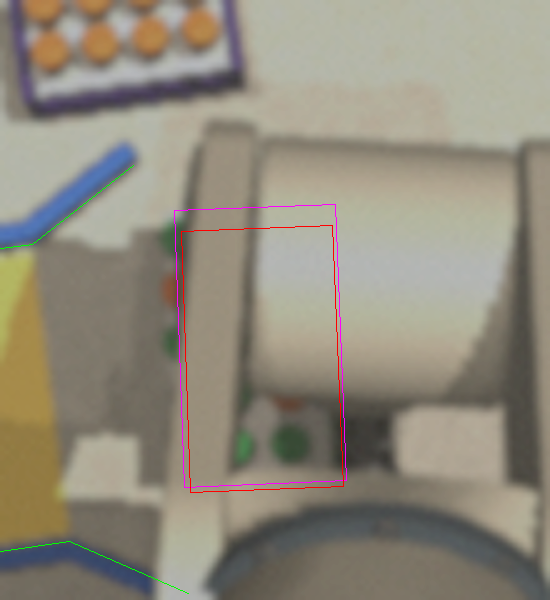

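```bash
cat > ov.py <<'E'
from st import *
def ov(name,c,th,tilt=0,cam='side',box=(295,215,365,285),k=8):
    f=grab_frame(cam); u0,v0,u1,v1=box
    im=cv2.convertScaleAbs(cv2.resize(np.ascontiguousarray(f['img'][v0:v1,u0:u1,::-1]),None,fx=k,fy=k,interpolation=cv2.INTER_CUBIC),alpha=1.3)
    def T(P):
        out=[]
        for x,y,z in P:
            dx=x-34; out.append((34+dx*np.cos(tilt)+z*np.sin(tilt),y,-dx*np.sin(tilt)+z*np.cos(tilt)))
        return local(c,th,out)
    for P,col in (([(35,-60,84),(35,60,84),(-35,60,84),(-35,-60,84)],(255,0,255)),([(35,-60,6),(35,60,6),(35,60,84),(35,-60,84)],(0,0,255)),([(35,-52,14),(35,52,14),(35,52,30),(35,-52,30)],(0,255,255))):
        q=np.array([(proj(f,p)-[u0,v0]+.5)*k for p in T(P)]); cv2.polylines(im,[q.round().astype(np.int32)],True,col,1)
    cv2.imwrite(name,im)
E
python3 -c "
from ov import *
s=st();p=s['eef_pos'];y=s['tcp_rot'][2]
c=p[:2]+46*np.array([np.cos(y),np.sin(y)])
ov('pics/s5.png',c,y)
"
```

```text
9.5833 [532.8 -39.1 210.8] [3.1407e+00 3.0000e-04 1.5918e+00] 0.25 [ 0.74 -4.19 -0.36] [-0.443 -0.182 -0.021]
contact depth 104.68441520947553 z 106.11520423697309
```

View pics/s5.png

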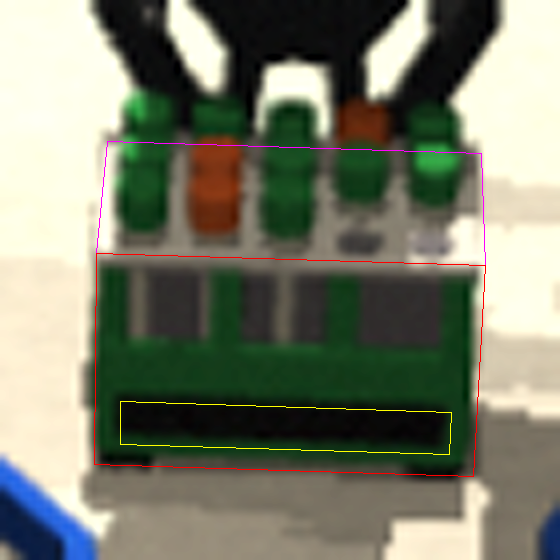

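Emit:
{"api": "apply_moves", "payload": {"motion": "-0.5 -0.005 0 0 0;-0.5 -0.012 0 0 0;-0.5 -0.012 0 0 0;-0.5 -0.012 0 0 0"}}

```text
clock: 9.97
eef_pos: [532.6, -51.9, 210.6]
tcp_rot: [-3.141, -0.0, 1.59]
contact_force: [-0.2, -0.4, 0.5]
opening: 0.247
```

```bash
python3 -c "
from ov import *
st()
g=grab_frame('top');draw(g,(514.4,136.3),1.6826,(533,6),1.59,'pics/t6.png',(250,170,360,290),5)
st()
ov('pics/s6.png',(531.9,6.9),1.592)
st()
"
```

```text
9.9667 [532.6 -51.9 210.6] [-3.1412e+00 -3.0000e-04  1.5901e+00] 0.25 [-0.23 -0.43  0.48] [-0.023 -0.065  0.039]
10.0167 [532.6 -51.7 210.6] [-3.1412e+00 -3.0000e-04  1.5904e+00] 0.25 [-0.36 -0.31  0.01] [ 0.032  0.007 -0.036]
10.0667 [532.6 -51.6 210.6] [-3.1413e+00 -2.0000e-04  1.5906e+00] 0.25 [-0.08 -1.36  0.12] [-0.037 -0.035  0.017]
contact depth 28.501476697996814 z 182.1188877274931
```

View pics/s6.png

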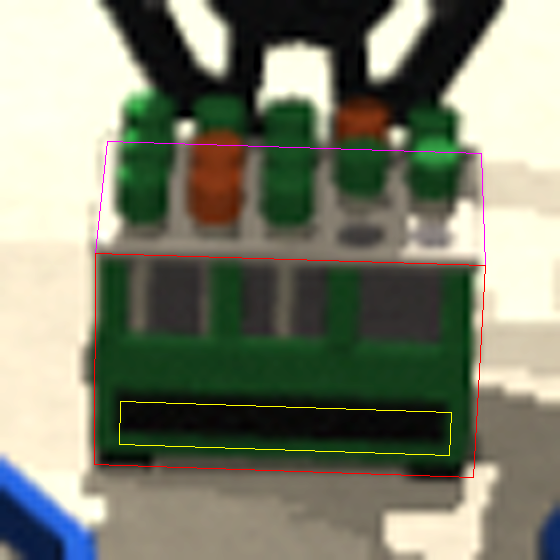

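View pics/t6.png

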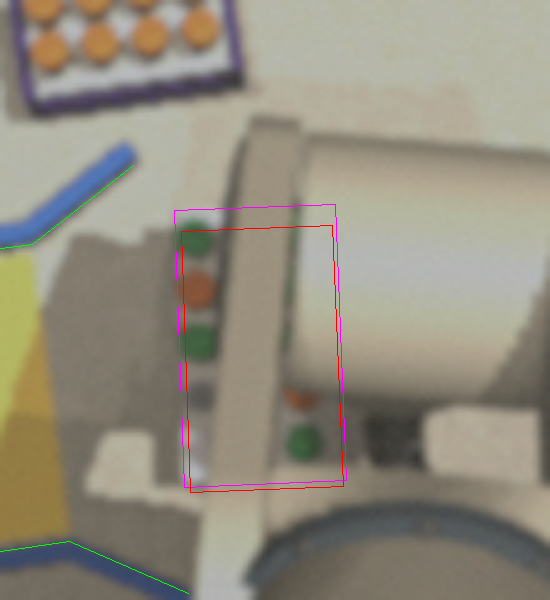

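The comparison settles it. While pushed, the crate leaned about 4°: the caps moved about 18 px in the top crop. It settled upright again once released. The finger's joint block is about 3 mm wider than the pads and sits about 41 mm above the tips, so it hit the deck edge. The fix is:
- Keep the block above the deck.
- Open the fingers wide for the broadest contact.
- Let the hand sink slightly while pushing, so friction holds the rear face down.

```bash
python3 -c "
from plan import *
o=np.array([514.4,136.3]);th=1.6826
e=o-62*np.array([np.cos(th),np.sin(th)]);print(e)
s=st();
plan((533.5,6),1.59,s['eef_pos'],1.5906,[-10,-6,-3,0,3,6,9,12,15,18,21,24,27,30],0,60,46,e)
"
```

```text
[521.31739538  74.68709842]
10.0667 [532.6 -51.6 210.6] [-3.1413e+00 -2.0000e-04  1.5906e+00] 0.25 [-0.08 -1.36  0.12] [-0.037 -0.035  0.017]
contact depth 28.501476697996814 z 182.1188877274931
-10: x 0.0017 y 0.0028 tw 0.0051
-6: x 0.0057 y 0.0025 tw 0.0031
-3: x 0.0086 y 0.0022 tw 0.0017
0: x 0.0116 y 0.0020 tw 0.0002
3: x 0.0146 y 0.0017 tw -0.0013
6: x 0.0175 y 0.0015 tw -0.0028
9: x 0.0205 y 0.0012 tw -0.0042
12: x 0.0235 y 0.0010 tw -0.0057
15: x 0.0264 y 0.0007 tw -0.0072
18: x 0.0294 y 0.0005 tw -0.0087
21: x 0.0324 y 0.0002 tw -0.0101
24: x 0.0353 y -0.0000 tw -0.0116
27: x 0.0383 y -0.0003 tw -0.0131
30: x 0.0413 y -0.0005 tw -0.0145
L 69.75910940229218
```

Emit:
{"api": "apply_moves", "payload": {"motion": "1 0 0.002 0 0;1 0 0.002 0 0;1 0 0.002 0 0;1 0 0.002 0 0;1 0 0.002 0 0;1 0.003 0.002 0 0;1 0.006 0.002 0 0;1 0.008 0.002 0.0002 0;1 0.01 0.002 0.0004 0;1 0.012 0.002 0.0006 0;1 0.014 0.0018 0.0009 -0.001;1 0.016 0.0016 0.0012 -0.002;1 0.018 0.0015 0.0015 -0.003;1 0.02 0.0013 0.0018 -0.004;1 0.022 0.0011 0.0021 -0.005;1 0.024 0.001 0.0024 -0.006"}}

```text
clock: 11.4
eef_pos: [534.2, -28.0, 209.1]
tcp_rot: [3.139, 0.001, 1.611]
contact_force: [2.2, -7.9, 4.1]
opening: 1.004
```

```bash
python3 -c "
from ov import *
s=st()
g=grab_frame('top');draw(g,(514.4,136.3),1.6826,(532,18),1.609,'pics/t7.png',(240,170,350,290),5)
st()
ov('pics/s7.png',(532,18),1.609,box=(295,215,365,290))
st()
"
```

```text
11.4 [534.2 -28.  209.1] [3.1388e+00 1.4000e-03 1.6105e+00] 1.0 [ 2.24 -7.94  4.08] [-0.998 -0.229 -0.093]
contact depth 131.27572968488028 z 77.80549137846074
11.45 [534.1 -27.7 209. ] [3.1389e+00 1.2000e-03 1.6108e+00] 1.0 [ 0.71 -6.    2.61] [-0.81  -0.282 -0.046]
contact depth 139.94617092807994 z 69.03761618579378
11.5 [534.1 -27.8 209. ] [3.1390e+00 1.1000e-03 1.6107e+00] 1.0 [ 1.74 -5.52  4.  ] [-0.645 -0.17   0.057]
contact depth 124.9264201603823 z 84.02513215292585
```

View pics/t7.png

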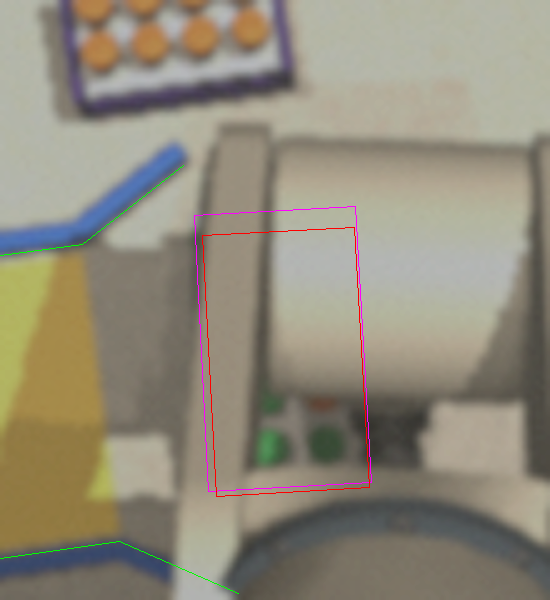

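View pics/s7.png

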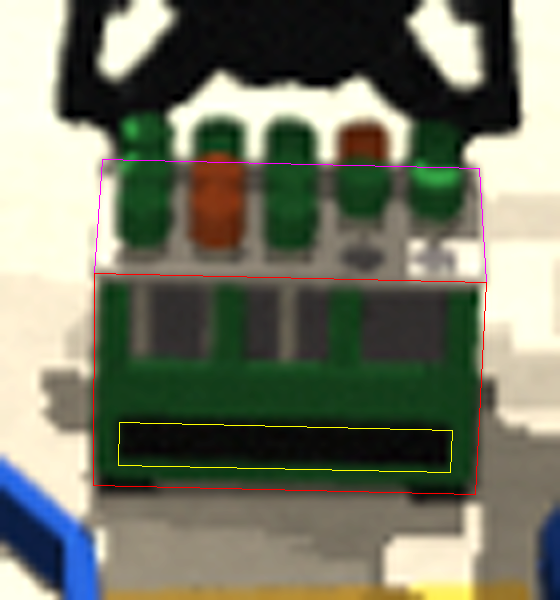

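The crate now slides upright: the upright overlay matches, and the cap-to-edge spacing is unchanged. I'll continue with the same technique.

```bash
python3 -c "
from plan import *
o=np.array([514.4,136.3]);th=1.6826
e=o-62*np.array([np.cos(th),np.sin(th)])
plan((532.3,18.2),1.61,(534.1,-27.8),1.61,range(0,57,8),0,48,46,e)
"
```

```text
0: x 0.0000 y 0.0000 tw -0.0000
8: x 0.0079 y -0.0007 tw -0.0039
16: x 0.0159 y -0.0013 tw -0.0077
24: x 0.0238 y -0.0020 tw -0.0116
32: x 0.0317 y -0.0026 tw -0.0154
40: x 0.0397 y -0.0033 tw -0.0193
48: x 0.0476 y -0.0040 tw -0.0231
56: x 0.0555 y -0.0052 tw -0.0231
L 57.54485113434349
```

Emit:
{"api": "apply_moves", "payload": {"motion": "1 0.002 -0.0002 0.0002 -0.001;1 0.004 -0.0003 0.0003 -0.002;1 0.006 -0.0005 0.0004 -0.003;1 0.008 -0.0007 0.0005 -0.004;1 0.0105 -0.0009 0.0006 -0.005;1 0.013 -0.0011 0.0007 -0.0063;1 0.0155 -0.0013 0.0008 -0.0075;1 0.018 -0.0015 0.0009 -0.0087;1 0.0205 -0.0017 0.001 -0.01;1 0.023 -0.0019 0.0011 -0.011;1 0.0255 -0.0021 0.0012 -0.0124;1 0.028 -0.0023 0.0013 -0.0136;1 0.0305 -0.0025 0.0014 -0.0148;1 0.033 -0.0027 0.0015 -0.016;1 0.0355 -0.0029 0.0016 -0.017;1 0.038 -0.0031 0.0017 -0.0184;1 0.04 -0.0033 0.0018 -0.0193"}}

```text
clock: 12.92
eef_pos: [529.4, 12.0, 207.3]
tcp_rot: [3.139, 0.001, 1.671]
contact_force: [1.7, -7.5, 6.0]
opening: 1.001
```

```bash
python3 -c "
from ov import *
s=st();p=s['eef_pos'];y=s['tcp_rot'][2]
c=p[:2]+46*np.array([np.cos(y),np.sin(y)]);print(c)
g=grab_frame('top');draw(g,(514.4,136.3),1.6826,c,y,'pics/t8.png',(230,180,340,290),5)
ov('pics/s8.png',c,y,box=(295,220,375,300),k=7)
st()
"
```

```text
12.9167 [529.4  12.  207.3] [3.1387e+00 1.3000e-03 1.6713e+00] 1.0 [ 1.68 -7.54  6.01] [-0.963 -0.251 -0.053]
contact depth 136.56431736172863 z 70.72705241086416
[524.76649765  57.73553899]
13.0167 [529.3  12.2 207.1] [3.1390e+00 1.0000e-03 1.6713e+00] 1.0 [ 1.82 -4.76  2.45] [-0.525 -0.29   0.057]
contact depth 115.99038661105091 z 91.15560980706091
```

View pics/t8.png

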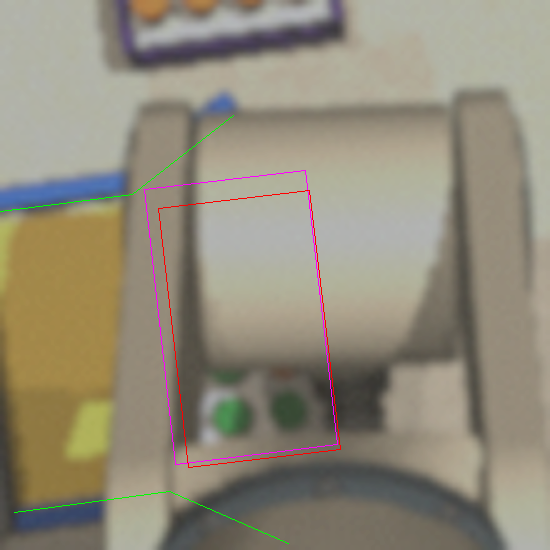

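View pics/s8.png

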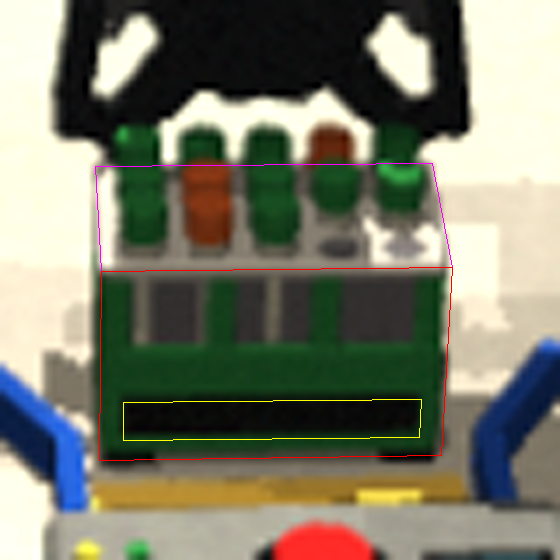

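Emit:
{"api": "apply_moves", "payload": {"motion": "1 0.002 -0.0002 0.0001 -0.0004;1 0.004 -0.0004 0.0002 -0.0008;1 0.006 -0.0006 0.0003 -0.0012;1 0.0085 -0.0009 0.0004 -0.0016;1 0.011 -0.0011 0.0004 -0.002;1 0.0135 -0.0014 0.0005 -0.0024;1 0.016 -0.0016 0.0006 -0.0028;1 0.0185 -0.0019 0.0006 -0.0032;1 0.021 -0.0021 0.0007 -0.0037;1 0.0235 -0.0024 0.0007 -0.0037;1 0.026 -0.0027 0.0008 -0.0037;1 0.0285 -0.003 0.0008 -0.0037;1 0.031 -0.0031 0.0009 -0.0037;1 0.0335 -0.0031 0.0009 -0.0037;1 0.036 -0.0031 0.001 -0.0037;1 0.0385 -0.0031 0.001 -0.0037;1 0.041 -0.0032 0.0011 -0.0037;1 0.0435 -0.0032 0.0011 -0.0037;1 0.046 -0.0032 0.0012 -0.0037;1 0.048 -0.0032 0.0012 -0.0037"}}

```text
clock: 14.68
eef_pos: [521.0, 59.4, 205.9]
tcp_rot: [3.14, 0.001, 1.683]
contact_force: [0.7, -7.8, 5.9]
opening: 1.002
```

```bash
python3 -c "
from ov import *
s=st();p=s['eef_pos'];y=s['tcp_rot'][2]
c=p[:2]+46*np.array([np.cos(y),np.sin(y)]);print(c)
th=1.6826;d=c-np.array([514.4,136.3]);print('local',np.cos(th)*d[0]+np.sin(th)*d[1],-np.sin(th)*d[0]+np.cos(th)*d[1])
g=grab_frame('top');draw(g,(514.4,136.3),1.6826,c,y,'pics/t9.png',(210,180,320,290),5)
ov('pics/s9.png',c,y,box=(295,230,375,310),k=7)
st()
"
```

```text
14.6833 [521.   59.4 205.9] [3.1401e+00 1.2000e-03 1.6830e+00] 1.0 [ 0.67 -7.84  5.94] [-1.054 -0.068  0.038]
contact depth 142.68597113996847 z 63.20584103385286
[515.80931118 105.14119121]
local -31.121506156031778 2.075904017766537
14.7833 [520.9  59.6 205.8] [3.1401e+00 9.0000e-04 1.6830e+00] 1.0 [ 1.69 -5.01  2.96] [-0.659 -0.084 -0.045]
contact depth 138.09112342540772 z 67.74090562749097
```

View pics/t9.png

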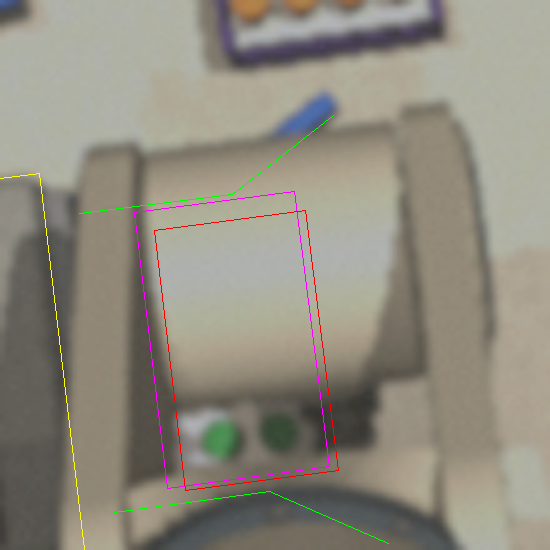

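View pics/s9.png

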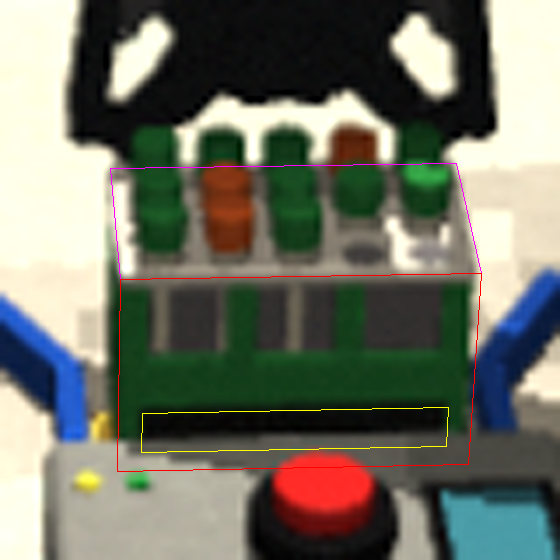

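Emit:
{"api": "apply_moves", "payload": {"motion": "1 0.002 0 0.0001 0;1 0.0045 0 0.0002 0;1 0.007 0 0.0002 0;1 0.0095 0 0.0003 0;1 0.012 0 0.0003 0;1 0.0145 0 0.0004 0;1 0.017 0 0.0004 0;1 0.0195 0 0.0005 0;1 0.022 0 0.0005 0;1 0.024 0 0.0006 0;1 0.026 0 0.0006 0;1 0.0275 0 0.0007 0;1 0.0285 0 0.0007 0"}}

```text
clock: 15.87
eef_pos: [517.9, 87.6, 205.4]
tcp_rot: [3.14, 0.001, 1.683]
contact_force: [1.4, -8.9, 9.4]
opening: 0.999
```

```bash
cat > c.py <<'E'
from ov import *
import sys
n=sys.argv[1]
s=st();p=s['eef_pos'];y=s['tcp_rot'][2]
c=p[:2]+46*np.array([np.cos(y),np.sin(y)])
th=1.6826;d=c-np.array([514.4,136.3]);print('local',np.cos(th)*d[0]+np.sin(th)*d[1],-np.sin(th)*d[0]+np.cos(th)*d[1])
ov(f'pics/s{n}.png',c,y,box=(290,230,380,310),k=7)
st()
E
python3 c.py 10
```

```text
15.8667 [517.9  87.6 205.4] [3.1399e+00 1.4000e-03 1.6832e+00] 1.0 [ 1.37 -8.89  9.43] [-1.244  0.039  0.077]
contact depth 151.55237240653773 z 53.86701744005126
local -2.780299768237996 1.9707992062002828
15.9167 [517.9  87.7 205.4] [3.1398e+00 1.3000e-03 1.6832e+00] 1.0 [ 1.07 -9.02  8.77] [-1.074  0.083  0.051]
contact depth 129.87271473814505 z 75.54714525471744
```

View pics/s10.png

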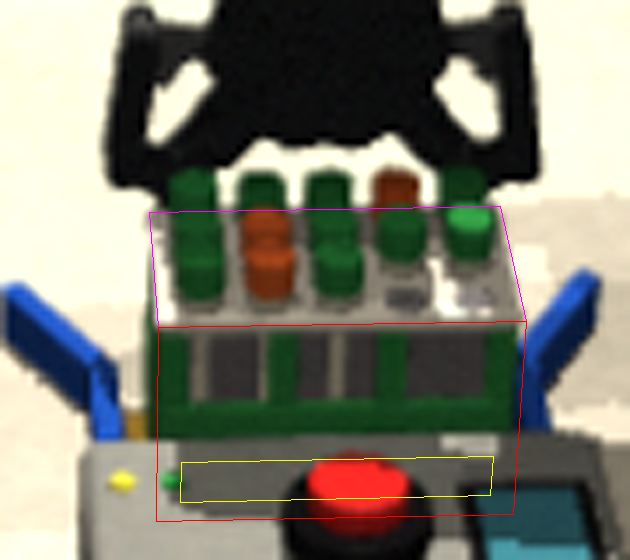

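Emit:
{"api": "apply_moves", "payload": {"motion": "1 0.0007 0 0 0;1 0.0014 0 0 0;1 0.002 0 0 0;1 0.002 0 0 0"}}

```text
clock: 16.25
eef_pos: [517.7, 89.5, 205.4]
tcp_rot: [3.14, 0.001, 1.683]
contact_force: [1.1, -9.8, 9.2]
opening: 1.003
```

```bash
python3 c.py 11
```

```text
16.25 [517.7  89.5 205.4] [3.1399e+00 1.4000e-03 1.6833e+00] 1.0 [ 1.13 -9.78  9.15] [-1.215  0.064  0.104]
contact depth 134.46382952624884 z 70.93773804582955
local -0.8444984086719158 1.9679517666627782
16.3 [517.7  89.5 205.4] [3.1400e+00 1.4000e-03 1.6832e+00] 1.0 [ 1.01 -9.74  8.54] [-1.125  0.044  0.092]
contact depth 125.09037982561505 z 80.27950548725751
```

View pics/s11.png

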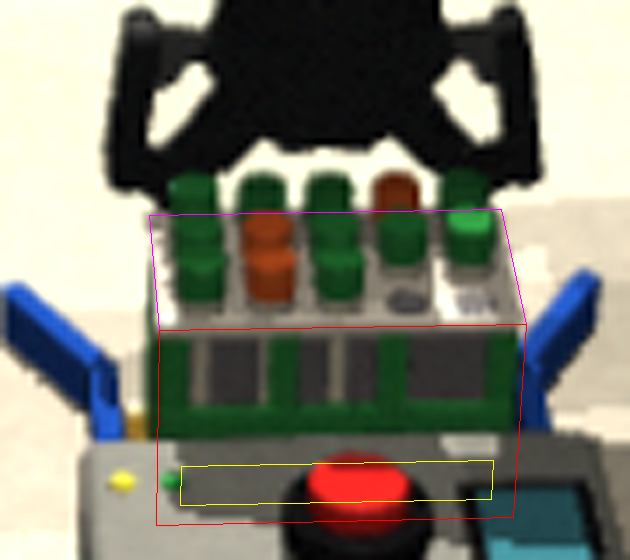

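Emit:
{"api": "apply_moves", "payload": {"motion": "1 -0.006 0 0 0;1 -0.016 0 0 0;1 -0.036 0 0 0;1 -0.07 0 0 0;1 -0.11 0 0 0;1 -0.14 0 0 0;1 -0.15 0 0 0;1 -0.15 0 0 0"}}

```text
clock: 16.97
eef_pos: [533.8, -61.4, 204.5]
tcp_rot: [3.141, 0.0, 1.679]
contact_force: [-0.7, 0.4, 0.6]
opening: 0.999
```

```bash
python3 -c "
from ov import *
st()
o=(514.4,136.3);th=1.6826
g=grab_frame('top');draw(g,o,th,o,th,'pics/t12.png',(180,180,290,300),5)
ov('pics/s12.png',o,th,box=(290,230,380,310),k=7)
for c in ('top','side'): print(spotter.place_of('crate',c)[:2])
"
```

```text
16.9667 [533.8 -61.4 204.5] [3.1414e+00 2.0000e-04 1.6790e+00] 1.0 [-0.68  0.45  0.61] [ 0.009 -0.023  0.019]
[{'point': [513.5, 137.3, -3.6], 'conf': 0.78}]
[{'point': [513.5, 134.0, -0.8], 'conf': 0.82}]
```

View pics/t12.png

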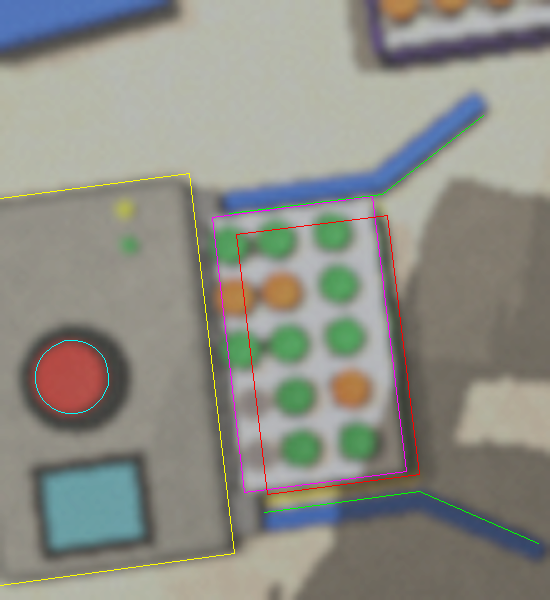

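View pics/s12.png

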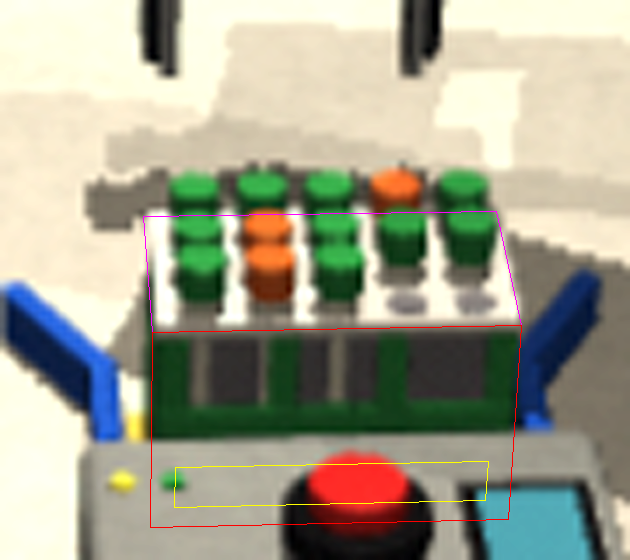

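The crate overlay at the home pose matches in both views: upright and within about 2 mm. The force never rose clearly, so I'll press again gently and watch for the stop.

Emit:
{"api": "apply_moves", "payload": {"motion": "1 0.03 0 -0.001 0;1 0.07 0 -0.001 0;1 0.11 0 -0.001 0;1 0.135 0 -0.001 0;1 0.143 0 -0.001 0;1 0.147 0 -0.0008 0;1 0.149 0 -0.0006 0;1 0.15 0 -0.0004 0;1 0.1507 0 -0.0002 0;1 0.1514 0 0 0;1 0.1514 0 0 0"}}

```text
clock: 18.08
eef_pos: [516.9, 89.8, 205.2]
tcp_rot: [-3.141, 0.003, 1.685]
contact_force: [-0.6, -11.8, 12.3]
opening: 0.999
```

```bash
python3 c.py 13
```

```text
18.0833 [516.9  89.8 205.2] [-3.1409e+00  2.6000e-03  1.6846e+00] 1.0 [ -0.63 -11.79  12.27] [-1.625  0.623  0.66 ]
contact depth 149.23236339602775 z 55.996410639896794
local -0.5319456091958692 2.7874112741091555
18.1333 [516.9  89.7 205.2] [-3.1410e+00  2.4000e-03  1.6844e+00] 1.0 [ -0.5  -12.35  11.33] [-1.53   0.674  0.653]
contact depth 133.97998095000563 z 71.26505335206707
```

Emit:
{"api": "apply_moves", "payload": {"motion": "1 0.0006 0 0.0002 0;1 0.0012 0 0.0003 0;1 0.0018 0 0.0004 0;1 0.0018 0 0.0004 0"}}

```text
clock: 18.47
eef_pos: [516.9, 90.3, 205.2]
tcp_rot: [-3.141, 0.005, 1.686]
contact_force: [-0.5, -25.5, 18.1]
opening: 0.997
```

```bash
python3 c.py 14
```

```text
18.4667 [516.9  90.3 205.2] [-3.141   0.0047  1.6862] 1.0 [ -0.48 -25.46  18.06] [-3.29   0.824  1.128]
contact depth 137.0564419455971 z 68.19150493462152
local 0.008129684142793248 2.7870827428958633
18.5167 [516.9  90.3 205.2] [-3.141   0.0046  1.686 ] 1.0 [ -0.08 -24.58  17.6 ] [-3.248  0.856  1.117]
contact depth 140.0103883427804 z 65.22960735526738
```

View pics/s14.png

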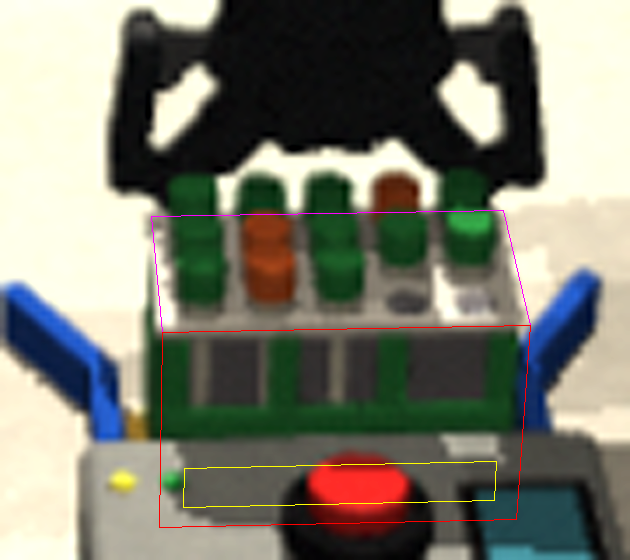

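The force rose to 25 N with under 0.5 mm of motion, so the crate is hard against the stop. I'll retreat, rise, shut the fingers and hover over the button.

Emit:
{"api": "apply_moves", "payload": {"motion": "1 -0.004 0 0 0;1 -0.02 0 0 0;1 -0.05 0 0 0;1 -0.05 0 -0.03 0;-1 -0.05 0 -0.07 0;-1 -0.05 0 -0.11 0;-1 -0.05 0 -0.13 0;-1 -0.01 0.003 -0.13 0;-1 0.03 0.003 -0.13 0;-1 0.07 0.003 -0.13 0;-1 0.11 0.003 -0.13 0;-1 0.14 0.003 -0.13 0;-1 0.151 0.003 -0.12 0;-1 0.151 0.003 -0.09 0;-1 0.151 0.003 -0.065 0;-1 0.151 0.003 -0.065 0;-1 0.151 0.003 -0.065 0"}}

```text
clock: 19.93
eef_pos: [502.4, 242.7, 268.0]
tcp_rot: [-3.138, 0.001, 1.682]
contact_force: [0.4, 0.3, 0.5]
opening: -0.001
```

```bash
python3 -c "
from ov import *
s=st(); p=s['eef_pos']
o=(514.4,136.3);th=1.6826
f=grab_frame('side');k=6;u0,v0=280,210
im=cv2.resize(np.ascontiguousarray(f['img'][v0:v0+100,u0:u0+120,::-1]),None,fx=k,fy=k,interpolation=cv2.INTER_CUBIC)
t=np.linspace(0,6.28,30)
for P,c in ((local(o,th,[(105+16*np.cos(a),16*np.sin(a),72) for a in t]),(255,255,0)),([p-[0,0,173],[p[0],p[1],72]],(0,255,255))):
    q=np.array([(proj(f,x)-[u0,v0]+.5)*k for x in P]);cv2.polylines(im,[q.round().astype(np.int32)],False,c,1)
cv2.imwrite('pics/s15.png',im)
print(spotter.place_of('log_button_top','side')[:1])
"
```

```text
19.9333 [502.4 242.7 268. ] [-3.1381e+00  1.4000e-03  1.6819e+00] -0.0 [0.42 0.26 0.52] [ 0.044 -0.008  0.029]
[{'point': [503.9, 245.3, 75.4], 'conf': 0.72}]
```

View pics/s15.png

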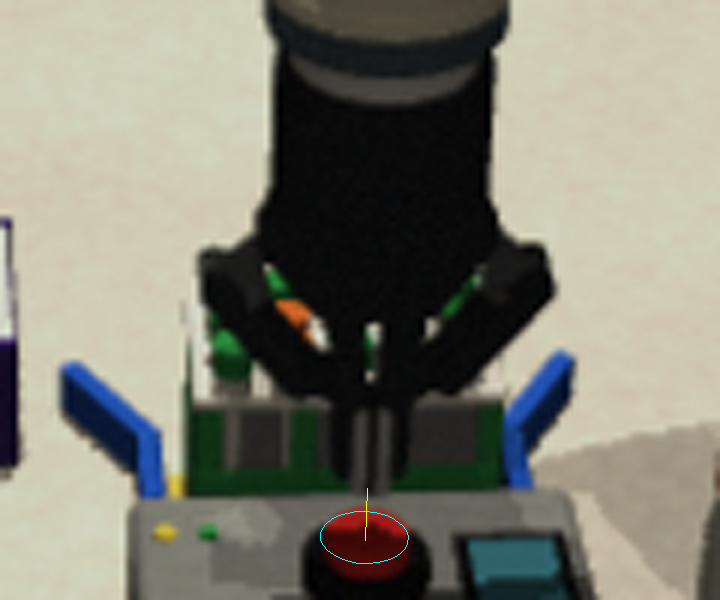

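Emit:
{"api": "apply_moves", "payload": {"motion": "-1 0 0 0.008 0;-1 0 0 0.016 0;-1 0 0 0.021 0;-1 0 0 0.024 0;-1 0 0 0.026 0;-1 0 0 0.028 0;-1 0 0 0.0295 0;-1 0 0 0.0295 0;-1 0 0 0.0295 0"}}

```text
clock: 20.78
eef_pos: [502.8, 243.6, 239.8]
tcp_rot: [-3.141, 0.0, 1.682]
contact_force: [-2.5, -3.0, 4.9]
opening: -0.0
```

```bash
python3 -c "
from st import *
st()
f=grab_frame('side');k=6;u0,v0=280,210
cv2.imwrite('pics/s16.png',cv2.resize(np.ascontiguousarray(f['img'][v0:v0+100,u0:u0+120,::-1]),None,fx=k,fy=k,interpolation=cv2.INTER_CUBIC))
st()"
```

```text
20.7833 [502.8 243.6 239.8] [-3.1413e+00  3.0000e-04  1.6824e+00] -0.0 [-2.51 -3.05  4.94] [-0.529  0.287  0.019]
contact depth 191.55613423243125 z 48.25535535772761
20.8333 [502.8 243.6 239.8] [-3.1414e+00  2.0000e-04  1.6823e+00] 0.0 [-1.62 -2.26  4.8 ] [-0.478  0.351  0.011]
contact depth 235.28056720113378 z 4.562095111447036
```

View pics/s16.png

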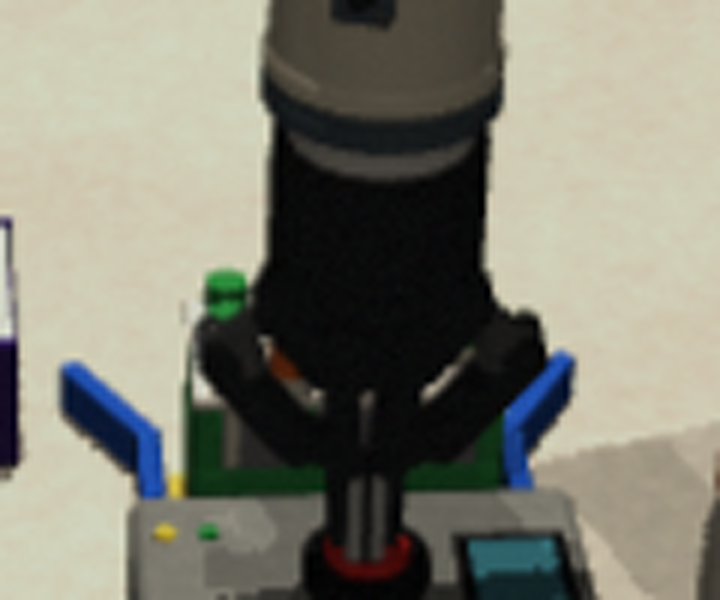

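Emit:
{"api": "apply_moves", "payload": {"motion": "-1 0 -0.0003 0.001 0;-1 0 -0.0003 0.0018 0;-1 0 -0.0003 0.0018 0;-1 0 -0.0003 0.0018 0"}}

```text
clock: 21.17
eef_pos: [502.7, 243.7, 239.2]
tcp_rot: [3.141, -0.0, 1.682]
contact_force: [-4.6, -5.0, 18.3]
opening: -0.0
```

The button has bottomed out: force is 18 N and the tip has stopped. I'll release it and lift clear.

Emit:
{"api": "apply_moves", "payload": {"motion": "-1 0 0 -0.004 0;-1 0 0 -0.012 0;-1 0 0 -0.04 0;-1 0 0 -0.08 0;-1 0 0 -0.12 0;-1 -0.03 0 -0.15 0;-1 -0.07 0 -0.15 0;-1 -0.11 0 -0.15 0;-1 -0.15 0 -0.15 0;-1 -0.19 0 -0.15 0;-1 -0.23 0 -0.15 0;-1 -0.27 0 -0.15 0;-1 -0.3 0 -0.15 0;-1 -0.32 0 -0.15 0;-1 -0.32 0 -0.15 0"}}

```text
clock: 22.42
eef_pos: [538.6, -77.6, 388.2]
tcp_rot: [3.14, 0.001, 1.679]
contact_force: [-0.4, 0.1, 0.2]
opening: -0.0
```

```bash
python3 -c "
from ov import *
st()
o=(514.4,136.3);th=1.6826
g=grab_frame('top');draw(g,o,th,o,th,'pics/t17.png',(160,150,310,290),5)
f=grab_frame('side');k=6;u0,v0=250,200
cv2.imwrite('pics/s17.png',cv2.resize(np.ascontiguousarray(f['img'][v0:v0+100,u0:u0+130,::-1]),None,fx=k,fy=k,interpolation=cv2.INTER_CUBIC))
for c in ('top','side'):
  for q in ('crate','jar','blue_rack','tip_box','log_button_top'): print(q,spotter.place_of(q,c)[:1])
"
```

```text
22.4167 [538.6 -77.6 388.2] [3.1403e+00 1.0000e-03 1.6793e+00] -0.0 [-0.38  0.11  0.22] [-0.031 -0.017  0.047]
crate [{'point': [512.9, 136.8, 0.7], 'conf': 0.68}]
jar [{'point': [348.8, 162.5, 1.5], 'conf': 0.64}]
blue_rack [{'point': [680.4, 60.0, -0.3], 'conf': 0.64}]
tip_box [{'point': [689.0, 247.2, 4.1], 'conf': 0.83}]
log_button_top [{'point': [499.9, 235.0, 70.4], 'conf': 0.57}]
crate [{'point': [511.5, 134.1, -1.1], 'conf': 0.93}]
jar [{'point': [344.9, 166.0, 1.2], 'conf': 0.63}]
blue_rack [{'point': [681.8, 62.8, -2.8], 'conf': 0.96}]
tip_box [{'point': [685.6, 248.7, -0.3], 'conf': 0.65}]
log_button_top [{'point': [501.7, 244.0, 75.5], 'conf': 0.5}]
```

View pics/t17.png

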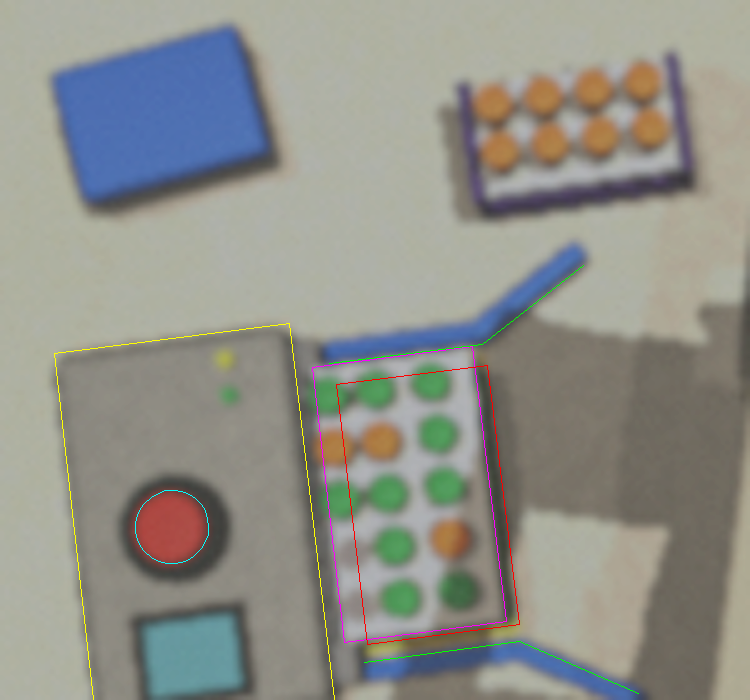

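View pics/s17.png

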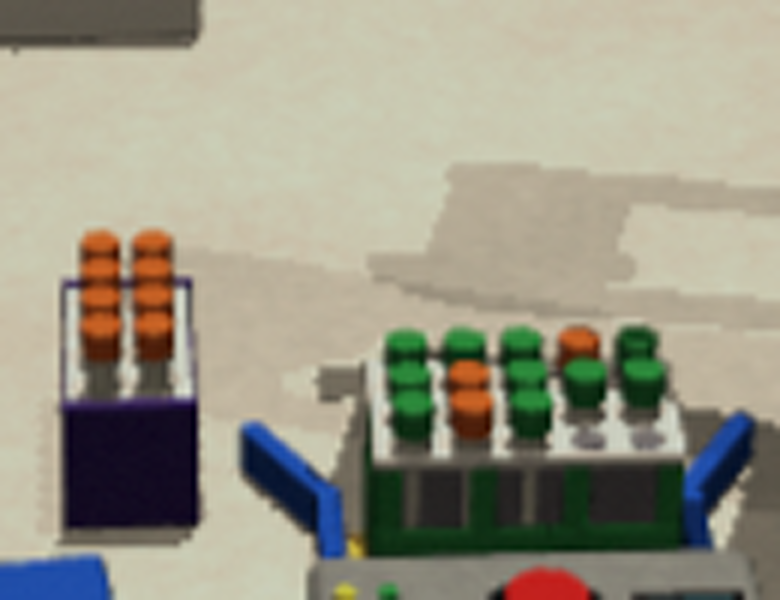

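The crate is upright at home, the button is back up, the bystanders haven't moved, and the arm is clear.

```bash
python3 -c "
from rig import r
print(r.sign_off())"
```

```text
the job is handed in; nothing more can be done
None
```

I slid the crate into the bay until it stood against the back stop. Then I pressed the red button fully down, let it go, moved the arm clear and handed the job in at about 22.5 s.

**Departures from the brief:**
- **Push height:** I could not push at the 22 mm band. Held vertical, the finger joints hit the crate's deck edge first. I finished with the fingertips about 45 mm up and let the hand sink slightly, so friction held the rear face down. The measured force acted even higher, mostly at about 65 to 80 mm.
- **Early lean:** In the first 45 mm or so of pushing, the crate leaned forward. I measured about 4° at one stop. I backed off, it settled flat, and I changed the technique. Every later picture showed it upright.

**Last checks:**
- **Crate home:** The last push rose to 25 N with less than 0.5 mm of movement. In the final pictures the crate is upright and matches the home outline to about 2 mm. The detectors place it within about 4 mm of the home position I measured.
- **Button:** Force rose from 5 N to 18 N while the tip moved 0.6 mm, which I take as fully down. The final pictures show it back up. I had no direct reading of its travel.
- **Other things on the bench:** The jar, blue rack and tip box are where they started, within detector error. I did not re-measure the green rack, bottle or pen cup, but the arm never went low near them.

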